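# Return colour-coded sample tubes to their stands

### The job

Put the four screw-capped sample tubes away, each standing upright on the floor of the stand that matches the colour of its cap. Put the red-capped tube in its stand first, before you move any other tube. Set the tubes down gently rather than dropping them in, and leave the blue-capped bottle and the brown dropper bottle where they are.

Things in the scene. Friction and masses are not known exactly. Their poses are not given: they have to be found in the camera images.
- red_tube: red-capped sample tube, 108 mm tall, mass about 40 g, stands by itself on its flat foot: a clear cylinder 28 mm across up to 94 mm height, then a red screw cap 34 mm across and 14 mm high (94 to 108 mm). Rigid and round, so it can be gripped by the body from any side. Origin at the centre of its underside, z axis up through the cap. Starts upright on the bench.
- blue_tube: blue-capped sample tube, 108 mm tall, mass about 40 g, stands by itself on its flat foot: a clear cylinder 28 mm across up to 94 mm height, then a blue screw cap 34 mm across and 14 mm high (94 to 108 mm). Rigid and round, so it can be gripped by the body from any side. Origin at the centre of its underside, z axis up through the cap. Starts upright on the bench.
- yellow_tube: yellow-capped sample tube, 108 mm tall, mass about 40 g, stands by itself on its flat foot: a clear cylinder 28 mm across up to 94 mm height, then a yellow screw cap 34 mm across and 14 mm high (94 to 108 mm). Rigid and round, so it can be gripped by the body from any side. Origin at the centre of its underside, z axis up through the cap. Starts upright on the bench.
- green_tube: green-capped sample tube, 108 mm tall, mass about 40 g, stands by itself on its flat foot: a clear cylinder 28 mm across up to 94 mm height, then a green screw cap 34 mm across and 14 mm high (94 to 108 mm). Rigid and round, so it can be gripped by the body from any side. Origin at the centre of its underside, z axis up through the cap. Starts upright on the bench.
- red_stand: red tube stand, fixed: round foot 76 mm across with an open cup, 44 mm high over all, rim 60 mm outside. Bore 45 mm, 53 mm at the flared rim (a tube has 8 mm play all round); its floor is 8 mm above the bench. Origin: centre of its underside, z up. Behind the stands is a shaker with a 0.35 m high tray, nearest tray corner at x 0.52, y -0.13: swing past it within 0.43 m of the base axis.
- blue_stand: blue tube stand, fixed: round foot 76 mm across with an open cup, 44 mm high over all, rim 60 mm outside. Bore 45 mm, 53 mm at the flared rim (a tube has 8 mm play all round); its floor is 8 mm above the bench. Origin: centre of its underside, z up. Behind the stands is a shaker with a 0.35 m high tray, nearest tray corner at x 0.52, y -0.13: swing past it within 0.43 m of the base axis.
- yellow_stand: yellow tube stand, fixed: round foot 76 mm across with an open cup, 44 mm high over all, rim 60 mm outside. Bore 45 mm, 53 mm at the flared rim (a tube has 8 mm play all round); its floor is 8 mm above the bench. Origin: centre of its underside, z up. Behind the stands is a shaker with a 0.35 m high tray, nearest tray corner at x 0.52, y -0.13: swing past it within 0.43 m of the base axis.
- green_stand: green tube stand, fixed: round foot 76 mm across with an open cup, 44 mm high over all, rim 60 mm outside. Bore 45 mm, 53 mm at the flared rim (a tube has 8 mm play all round); its floor is 8 mm above the bench. Origin: centre of its underside, z up. Behind the stands is a shaker with a 0.35 m high tray, nearest tray corner at x 0.52, y -0.13: swing past it within 0.43 m of the base axis.
- bottle_blue_cap: clear glass reagent bottle with a blue screw cap (not a tube): 56 mm across, 110 mm tall. Stands among the tubes; stays where it is. Origin at the centre of its underside, z up.
- dropper: brown glass dropper bottle with a black rubber bulb (not a tube): 33 mm across, 104 mm tall, the bulb 15 mm across. Stands among the tubes; stays where it is. Origin at the centre of its underside, z up.

How it is judged:
By the outcome, as a careful person would: the job done as asked, in the order asked, and still so for the second after the job is handed in, with the robot touching nothing.
It also fails if it takes over 128 s, if anything falls off the work surface, if the arm or the gripper's body presses on something with over 40 N, if the wrist force passes 120 N, or if a joint passes its speed limit or range.

### The arm

A 6-joint arm with a two-finger parallel gripper is mounted at the origin on the work surface; the furniture and walls round the work are solid. World frame = base frame: x ahead of the robot, y to its left, z up, the work surface at z = 0. Lengths are in m, angles in rad, forces in N, time in s.
With the tool pointing down it reaches from about 0.35 to 0.975 m from the base axis. Payload 4.9 kg.
Tool frame: the origin (TCP) lies on the mounting face of the last link; the fingertips stand 173 mm ahead of it and the grasp point (between the pads) lies 155 mm ahead of it; z points along the fingers, y is the line along which they close (so a half turn about z gives the same grasp; the last joint's range is limited). The gripper opens to 85 mm and grips with 20 to 120 N. Pads are 22 mm wide; open, the fingers measure 114 mm over their backs; the gripper's body (76 mm by 85 mm) begins 54 mm behind the grasp point. The pads swing forward as they close: fully open they stand 13 mm farther back than shut.
Start: joints at [1.174, 0.053, 1.613, -0, 1.476, -0.119], TCP at [0.171, 0.601, 0.405] pointing down, gripper open.
Joint ranges: [-3.01, 3.01], [-1.01, 2.22], [0.06, 2.58], [-1.02, 4.17], [0.09, 2.62], [-3.14, 3.14]. Speed limits (rad/s): [2.57, 2.57, 3.14, 3.14, 3.14, 3.14].

### API

Orientations are given as a unit quaternion [x, y, z, w].
In Python, from station import state, snapshot, close_job gives the robot as it stands. The module is installed in compiled form; this text tells all that it offers.
- The arm moves only by the tool servo_tool, never from a script. Its argument "motion" is a list of rows, each a list of 5 numbers: the shift along the world's x, y, z in units of 30 mm (1.0 is 30 mm), then the turn about the world's z in units of 5 degrees (1.0 is 5 degrees), then the closure, from 0 (fully open) to 1 (shut). A call has 1 to 5 rows; each row shifts and turns the commanded pose from where the row before left it; what a row does not reach is not made up. A row lasts 1/12 s, in which the tool goes at most 41.7 mm and 7.16 degrees, less where a joint would pass 70% of its speed; a pose out of reach is approached as far as the arm can. A call is refused whole if a number of a shift passes 1 or a number of a turn 1, either way. A call with a gripper value outside its range is refused whole. The fingers move at their own pace and stop on an object; the grip force is fixed at half the most. Time passes only in rows, so rows that do not move let the fingers close. It gives the time, the measured TCP pose, the force, the opening and the grip force at its end, in the units of the state.
- state(): the state, without advancing time (a new reading comes with each control period).
- snapshot(name): name is "scene" or "top" or "wrist"; returns a dict with "frame" (400x640x3 uint8, blue, green, red), "intrinsics" (3x3 intrinsics, pixels), "dist_coeffs" ([k1, k2, p1, p2, k3] as OpenCV has them; the pictures are not rectified), "cam_to_world" (4x4, takes a point from camera to world coordinates); the wrist camera has in their place "tool_from_camera" (4x4, takes a point from camera to tool coordinates, whose origin is the TCP and whose axes are the flange's). Camera axes: x right, y up, looking along -z (the intrinsics and any distortion apply to the point x, -y, -z); pixel columns grow to the right and rows downward; lengths in m; the calibration is good to about 2 mm. A picture is of the moment at which its call begins: read the wrist's pose just before it. There is no depth.
- close_job(): hands the job in; it is judged then, once.
The state is a dict: "clock": time; "joint_positions": joint angles; "qvel": joint speeds; "effort": joint torques, N m; "eef_pos": TCP position; "orientation": TCP orientation; "contact_force": force on the tool from outside, world axes, zero at the start; "wrist_torque": the same for the moment, N m; "gripper_width": opening from 0.0 (shut) to 1.0 (fully open); "grasp_force": force on a finger pad.
Only numpy, scipy, OpenCV 4.12 (cv2) and the standard library are available. Lean on these libraries where they do the work, as an engineer would, in place of code of your own. Each camera call takes 0.05 s, during which the arm holds its last target. There are 200 camera calls.

## Working session

There is one attempt and no reset: what is moved stays moved. The work goes in short steps, Python scripts to look and compute and a tool call to move; the robot and the scene stay as the last step left them, time stands still between calls to the robot, and variables do not carry over. Pictures are saved under pics/ and viewed, at most 16 in all, crops included, and the job is handed in when it is done.

Besides the shell and the picture viewer there is one more tool, called as name([rows], argument=value, ...), one row to a line, values as JSON. servo_tool: Moves the arm, as the interface text tells. Its arguments: {"type":"object","properties":{"motion":{"type":"array","items":{"type":"array","items":{"type":"number"}}}},"required":["motion"]}

```bash
mkdir -p pics; python3 - <<'E'
from station import state,snapshot
import cv2,numpy as np,pickle
s=state();print({k:np.round(v,3).tolist() for k,v in s.items()})
d={n:snapshot(n) for n in("scene","top","wrist")}
pickle.dump(d,open("d0.pkl","wb"))
for n in d:
  cv2.imwrite(f"pics/{n}0.png",d[n]["frame"]);print(n,[np.round(d[n][k],3).tolist() for k in d[n] if k!="frame"])
E
```

```text
{'clock': 0.0, 'joint_positions': [1.174, 0.053, 1.614, -0.0, 1.476, -0.119], 'qvel': [-0.001, -0.0, -0.001, -0.001, 0.001, 0.0], 'effort': [-0.003, -39.368, -37.017, -0.0, 0.007, 0.0], 'eef_pos': [0.171, 0.601, 0.403], 'orientation': [0.138, 0.99, -0.001, -0.0], 'contact_force': [0.396, 0.267, -1.117], 'wrist_torque': [0.062, 0.03, 0.021], 'grasp_force': 0.0, 'gripper_width': 1.0}
scene [[[438.551, 0.0, 320.412], [0.0, 438.551, 196.24], [0.0, 0.0, 1.0]], [-0.061, 0.0, 0.0, 0.0, 0.0], [[-0.846, 0.412, -0.337, 0.055], [-0.532, -0.662, 0.527, 0.633], [-0.006, 0.626, 0.78, 0.972], [0.0, 0.0, 0.0, 1.0]]]
top [[[513.885, 0.0, 315.369], [0.0, 513.885, 206.119], [0.0, 0.0, 1.0]], [-0.132, 0.0, 0.0, 0.0, 0.0], [[-0.023, 0.979, -0.2, 0.146], [-1.0, -0.022, 0.005, -0.0], [0.001, 0.2, 0.98, 1.566], [0.0, 0.0, 0.0, 1.0]]]
wrist [[[336.889, 0.0, 317.765], [0.0, 336.889, 199.484], [0.0, 0.0, 1.0]], [0.012, 0.0, 0.0, 0.0, 0.0], [[0.0, 0.945, 0.328, 0.085], [1.0, -0.0, -0.001, -0.0], [-0.001, 0.328, -0.945, 0.031], [0.0, 0.0, 0.0, 1.0]]]
```

View pics/top0.png

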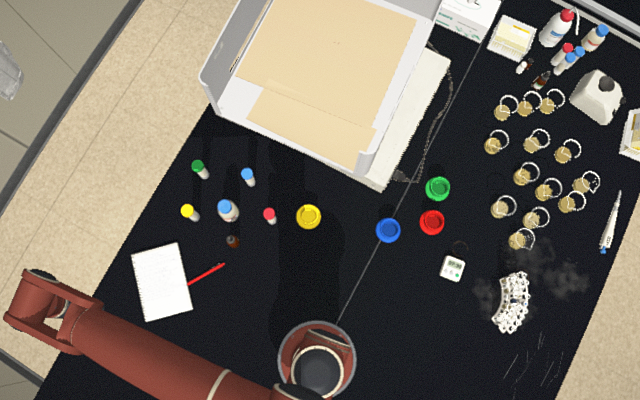

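View pics/scene0.png

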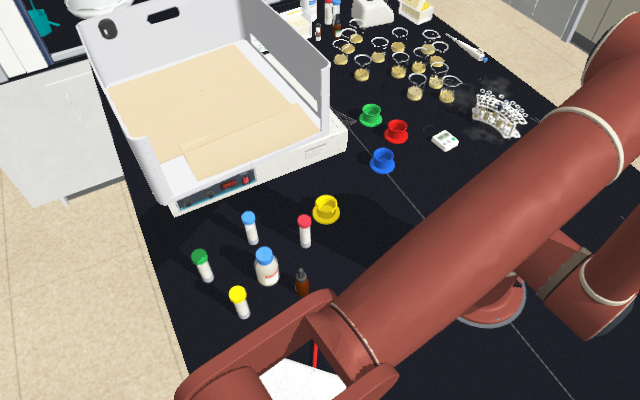

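View pics/wrist0.png

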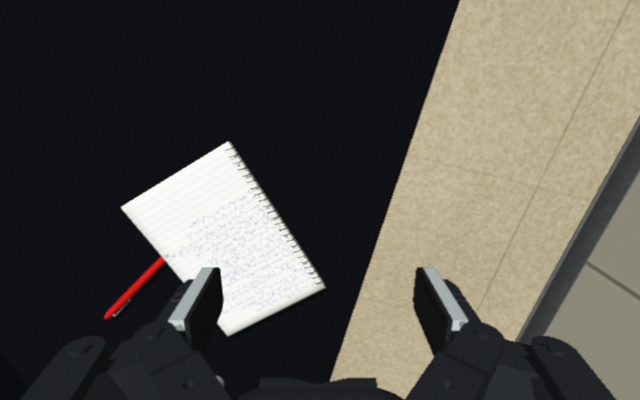

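The top view shows these pixel positions:

| Item | Top-view pixel |
|---|---|
| Red tube | (268,214) |
| Blue tube | (247,174) |
| Yellow tube | (187,211) |
| Green tube | (197,166) |
| Blue-capped bottle | (224,207) |
| Dropper | (232,240) |
| Yellow stand | (308,216) |
| Blue stand | (388,230) |
| Red stand | (431,222) |
| Green stand | (437,188) |

The scene view agrees with this layout. The wrist view shows only the notebook and pen.

```bash
cat > h.py <<'E'
import cv2,numpy as np
from scipy.spatial.transform import Rotation as R
HSV={"red":[(0,120,80),(6,255,255)],"red2":[(172,120,80),(180,255,255)],"blue":[(100,110,80),(120,255,255)],"yellow":[(22,150,100),(35,255,255)],"green":[(50,120,50),(85,255,255)]}
def mask(f,c):
    h=cv2.cvtColor(f,cv2.COLOR_BGR2HSV);m=cv2.inRange(h,*map(np.array,HSV[c]))
    if c=="red": m|=cv2.inRange(h,*map(np.array,HSV["red2"]))
    return m
def blobs(f,c,amin=40):
    n,l,st,ce=cv2.connectedComponentsWithStats(mask(f,c))
    return [(ce[i],st[i]) for i in range(1,n) if st[i][4]>=amin]
def T_of(d,s=None):
    if "cam_to_world" in d: return np.array(d["cam_to_world"])
    T=np.eye(4);T[:3,:3]=R.from_quat(s["orientation"]).as_matrix();T[:3,3]=s["eef_pos"]
    return T@np.array(d["tool_from_camera"])
def ray(d,uv,s=None):
    p=cv2.undistortPoints(np.array([[uv]],float),np.array(d["intrinsics"]),np.array(d["dist_coeffs"]))[0,0]
    T=T_of(d,s);return T[:3,3],T[:3,:3]@np.array([p[0],-p[1],-1])
def onz(d,uv,z,s=None):
    o,v=ray(d,uv,s);return o+v*(z-o[2])/v[2]
E
python3 - <<'E'
from h import *;import pickle
D=pickle.load(open("d0.pkl","rb"))
for n,ext in(("top",(150,460,150,260)),("scene",(180,420,90,320))):
  d=D[n]
  for c in("red","blue","yellow","green"):
    for ce,st in blobs(d["frame"],c,25):
      if ext[0]<ce[0]<ext[1] and ext[2]<ce[1]<ext[3]:
        print(n,c,np.round(ce),st[2:5],"z.101",np.round(onz(d,ce,.101),3)[:2],"z.03",np.round(onz(d,ce,.03),3)[:2])
E
```

```text
top red [268. 213.] [ 12  13 127] z.101 [0.429 0.129] z.03 [0.442 0.135]
top red [432. 222.] [ 26  25 522] z.101 [ 0.392 -0.345] z.03 [ 0.404 -0.362]
top blue [246. 173.] [ 13  13 121] z.101 [0.551 0.194] z.03 [0.571 0.203]
top blue [224. 206.] [ 14  14 156] z.101 [0.454 0.26 ] z.03 [0.469 0.272]
top blue [388. 230.] [ 26  25 520] z.101 [ 0.372 -0.215] z.03 [ 0.382 -0.226]
top yellow [187. 210.] [ 14  14 145] z.101 [0.443 0.37 ] z.03 [0.457 0.388]
top yellow [308. 216.] [ 25  25 499] z.101 [0.417 0.014] z.03 [0.43  0.015]
top green [197. 165.] [ 14  14 132] z.101 [0.578 0.343] z.03 [0.599 0.359]
top green [437. 188.] [ 26  26 524] z.101 [ 0.492 -0.37 ] z.03 [ 0.508 -0.387]
scene red [396. 132.] [ 24  25 482] z.101 [ 0.373 -0.275] z.03 [ 0.399 -0.349]
scene red [245. 180.] [ 6  7 28] z.101 [0.63  0.102] z.03 [0.676 0.058]
scene red [228. 184.] [13  8 53] z.101 [0.659 0.137] z.03 [0.708 0.097]
scene red [304. 220.] [ 15  14 167] z.101 [0.426 0.13 ] z.03 [0.456 0.089]
scene blue [382. 161.] [ 26  28 552] z.101 [ 0.355 -0.15 ] z.03 [ 0.379 -0.214]
scene blue [248. 217.] [ 15  15 168] z.101 [0.548 0.194] z.03 [0.588 0.159]
scene blue [264. 255.] [ 18  19 279] z.101 [0.45 0.26] z.03 [0.482 0.23 ]
scene yellow [326. 210.] [ 28  31 650] z.101 [0.398 0.073] z.03 [0.426 0.027]
scene yellow [237. 294.] [ 19  18 258] z.101 [0.441 0.37 ] z.03 [0.472 0.348]
scene green [370. 115.] [ 25  25 449] z.101 [ 0.47  -0.298] z.03 [ 0.504 -0.374]
scene green [199. 256.] [ 17  17 227] z.101 [0.576 0.343] z.03 [0.618 0.319]
```

servo_tool([
  [0.53, -0.98, -0.1, 0, 0],
  [0.53, -0.98, -0.1, 0, 0],
  [0.53, -0.98, -0.1, 0, 0],
  [0.53, -0.98, -0.1, 0, 0],
  [0.53, -0.98, -0.1, 0, 0],
])

```text
clock: 0.57
eef_pos: [0.2512, 0.4526, 0.3891]
orientation: [0.138, 0.99, -0.0, -0.0]
contact_force: [0.9, -0.5, 0.4]
gripper_width: 1.001
grasp_force: 0.0
```

servo_tool([
  [0.53, -0.98, -0.1, 0, 0],
  [0.53, -0.98, -0.1, 0, 0],
  [0.53, -0.98, -0.1, 0, 0],
  [0.53, -0.98, -0.1, 0, 0],
  [0.53, -0.98, -0.1, 0, 0],
])

```text
clock: 0.98
eef_pos: [0.3306, 0.3055, 0.3743]
orientation: [0.138, 0.99, -0.0, 0.0]
contact_force: [0.4, 0.6, 0.2]
gripper_width: 1.001
grasp_force: 0.0
```

servo_tool([
  [0.53, -0.98, -0.1, 0, 0],
  [0.53, -0.98, -0.1, 0, 0],
  [0.53, -0.98, -0.1, 0, 0],
  [0.53, -0.98, -0.1, 0, 0],
  [0.53, -0.98, -0.1, 0, 0],
])

```text
clock: 1.4
eef_pos: [0.4101, 0.1584, 0.3594]
orientation: [0.138, 0.99, 0.0, 0.0]
contact_force: [1.6, 0.7, -0.3]
gripper_width: 0.998
grasp_force: 0.0
```

```bash
cat > look.py <<'E'
import sys;from station import state,snapshot;from h import *
s=state();d=snapshot("wrist");print(np.round(s["eef_pos"],4),np.round(s["orientation"],3),"q",np.round(s["joint_positions"],2),"w",s["gripper_width"],round(s["clock"],1))
if len(sys.argv)>1: cv2.imwrite(f"pics/{sys.argv[1]}.png",d["frame"])
for c in("red","blue","yellow","green"):
    for ce,st in blobs(d["frame"],c,150):
        print(c,np.round(ce),st[2:5],"z.108",np.round(onz(d,ce,.106,s),3)[:2],"z.03",np.round(onz(d,ce,.03,s),3)[:2])
E
python3 look.py w1; python3 - <<'E'
from h import *;import pickle
d=pickle.load(open("d0.pkl","rb"))["top"]
print("dropper",onz(d,(232,237),.1),"tray",[np.round(onz(d,p,z),3) for p,z in(((202,82),.35),((212,110),.35),((365,172),.35),((380,188),.1))])
E
```

```text
[0.4101 0.1584 0.3594] [0.138 0.99  0.    0.   ] q [ 0.2  -0.39  2.08  0.    1.45 -1.09] w 0.9980654660038591 1.4
red [284. 237.] [  48   48 1825] z.108 [0.424 0.129] z.03 [0.457 0.111]
blue [457. 214.] [ 65  60 850] z.108 [0.44  0.252] z.03 [0.479 0.276]
blue [404. 345.] [  46   44 1281] z.108 [0.544 0.194] z.03 [0.617 0.198]
yellow [618. 169.] [  49   57 2330] z.108 [0.437 0.36 ] z.03 [0.475 0.421]
yellow [187. 234.] [  85   81 5136] z.108 [0.403 0.062] z.03 [0.428 0.022]
green [589. 332.] [  60   50 2082] z.108 [0.571 0.339] z.03 [0.654 0.393]
dropper [0.36078916 0.23499527 0.1       ] tray [array([0.729, 0.279, 0.35 ]), array([0.65, 0.25, 0.35]), array([ 0.478, -0.13 ,  0.35 ]), array([ 0.496, -0.199,  0.1  ])]
```

View pics/w1.png

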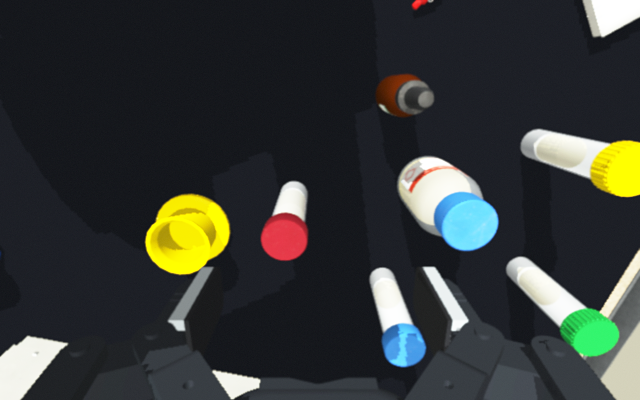

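The wrist view shows the red cap at (284,237) and the yellow stand at (187,234). The blue tube cap is at (404,345), the bottle at (460,215) and the dropper at (405,95). The area round the red tube is clear.

servo_tool([
  [0.53, -0.98, 0, 0, 0],
  [0, 0, -0.9, 0, 0],
  [0, 0, -0.9, 0, 0],
  [0, 0, -0.9, 0, 0],
  [0, 0, -0.9, 0, 0],
])

```text
clock: 1.87
eef_pos: [0.4256, 0.1305, 0.2506]
orientation: [0.139, 0.99, 0.0, 0.0]
contact_force: [0.5, 0.3, -0.9]
gripper_width: 1.003
grasp_force: 0.0
```

servo_tool([
  [0, 0, -0.9, 0, 0],
  [0, 0, 0, 0, 0.5],
  [0, 0, 0, 0, 0.8],
  [0, 0, 0, 0, 1],
  [0, 0, 0, 0, 1],
])

```text
clock: 2.28
eef_pos: [0.4268, 0.1309, 0.227]
orientation: [0.138, 0.99, 0.001, 0.002]
contact_force: [-0.4, 0.1, 0.2]
gripper_width: 0.45
grasp_force: 0.0
```

servo_tool([
  [0, 0, 0, 0, 1],
  [0, 0, 0, 0, 1],
  [0, 0, 0, 0, 1],
])

```text
clock: 2.53
eef_pos: [0.4269, 0.1306, 0.227]
orientation: [0.138, 0.99, 0.0, 0.002]
contact_force: [-1.6, -2.1, 8.0]
gripper_width: 0.329
grasp_force: 56.5
```

servo_tool([
  [0, 0, 0.5, 0, 1],
  [0, 0, 0.9, 0, 1],
  [-0.2, 0, 0.9, 0, 1],
  [-0.3, -0.5, 0.9, 0, 1],
  [-0.4, -0.9, 0.4, 0, 1],
])

```text
clock: 2.95
eef_pos: [0.3995, 0.0895, 0.3374]
orientation: [0.137, 0.991, 0.001, 0.003]
contact_force: [1.8, -0.8, 0.5]
gripper_width: 0.328
grasp_force: 57.0
```

servo_tool([
  [0, -0.9, 0, 0, 1],
  [0, -0.9, 0, 0, 1],
  [0, -0.9, 0, 0, 1],
  [0, -0.9, 0, 0, 1],
  [0, -0.9, 0, 0, 1],
])

```text
clock: 3.37
eef_pos: [0.3984, -0.0475, 0.3333]
orientation: [0.138, 0.99, 0.0, 0.001]
contact_force: [0.1, 0.7, -0.0]
gripper_width: 0.328
grasp_force: 57.0
```

servo_tool([
  [0, -0.9, 0, 0, 1],
  [0, -0.9, 0, 0, 1],
  [0, -0.9, 0, 0, 1],
  [0, -0.9, 0, 0, 1],
  [0, -0.9, 0, 0, 1],
])

```text
clock: 3.78
eef_pos: [0.3985, -0.1827, 0.3332]
orientation: [0.139, 0.99, -0.0, 0.001]
contact_force: [0.5, 0.9, -0.9]
gripper_width: 0.329
grasp_force: 57.0
```

servo_tool([
  [0, -0.9, 0, 0, 1],
  [0, -0.9, 0, 0, 1],
  [0, -0.9, 0, 0, 1],
  [0, -0.9, 0, 0, 1],
  [0, 0, 0, 0, 1],
])

```text
clock: 4.2
eef_pos: [0.3986, -0.2927, 0.3336]
orientation: [0.14, 0.99, -0.001, 0.001]
contact_force: [-0.8, 0.4, 0.2]
gripper_width: 0.328
grasp_force: 57.1
```

```bash
python3 look.py w2
```

```text
[ 0.3986 -0.2927  0.3336] [ 0.14   0.99  -0.001  0.001] q [-0.78 -0.21  1.98 -0.    1.37 -2.07] w 0.32795750905529814 4.2
red [242. 210.] [  87   90 5957] z.108 [ 0.377 -0.336] z.03 [ 0.4   -0.362]
red [318. 336.] [  92   99 7799] z.108 [ 0.483 -0.317] z.03 [ 0.547 -0.336]
blue [386. 146.] [  93   92 6546] z.108 [ 0.362 -0.241] z.03 [ 0.38 -0.23]
yellow [634. 129.] [ 14  59 569] z.108 [ 0.392 -0.104] z.03 [ 0.421 -0.04 ]
green [85. 36.] [ 17  17 204] z.108 [ 0.262 -0.381] z.03 [ 0.241 -0.424]
green [236. 291.] [ 34  45 900] z.108 [ 0.431 -0.361] z.03 [ 0.476 -0.396]
```

View pics/w2.png

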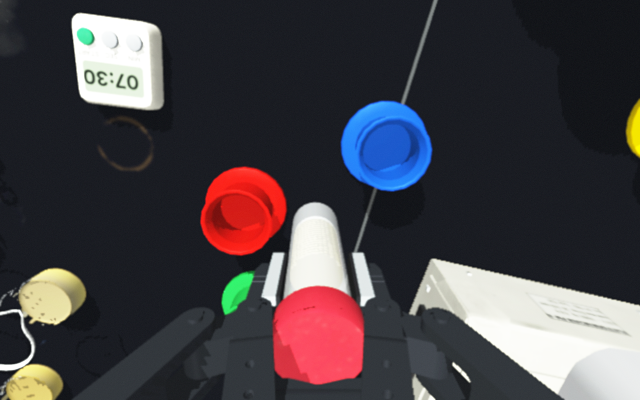

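```bash
cat > rim.py <<'E'
# lower blob half belongs to the rim (nearest to image bottom/outer): fit circle on hull points far from the foot
import sys;from station import state,snapshot;from h import *
c=sys.argv[1];cam=sys.argv[2] if len(sys.argv)>2 else "wrist"
s=state();d=snapshot(cam);f=d["frame"]
T=T_of(d,s)
for ce,st in blobs(f,c,300):
    x,y,w,h=st[:4];m=np.zeros(f.shape[:2],np.uint8);m[y:y+h,x:x+w]=mask(f,c)[y:y+h,x:x+w]
    cs=max(cv2.findContours(m,cv2.RETR_EXTERNAL,cv2.CHAIN_APPROX_NONE)[0],key=cv2.contourArea)[:,0]
    out=[]
    for z,r,sg in((.044,.030,1),(.004,.038,-1)):
        P=np.array([onz(d,p,z,s)[:2] for p in cs.astype(float)])
        away=P.mean(0)-T[:2,3];away/=np.linalg.norm(away)
        k=sg*((P-P.mean(0))@away)>.012   # rim: side away from the camera; foot: near side
        from scipy.optimize import least_squares
        if k.sum()<6: continue
        q=least_squares(lambda q:np.linalg.norm(P[k]-q,axis=1)-r,P.mean(0));out+=[z,np.round(q.x,4),round(float(np.abs(q.fun).mean()*1e3),1)]
    print(c,np.round(ce),out)
E
for c in red blue; do python3 rim.py $c; done; python3 rim.py red top;python3 rim.py blue top;python3 rim.py green top; python3 rim.py yellow top; python3 - <<'E'
from h import *
from station import *
s=state();d=snapshot("wrist");print(onz(d,(237,221),.044,s),onz(d,(240,211),.01,s))
E
```

```text
red [240. 211.] [0.044, array([ 0.4049, -0.3658]), 0.3, 0.004, array([ 0.4046, -0.3658]), 0.3]
red [318. 336.] [0.044, array([ 0.5649, -0.3387]), 7.9, 0.004, array([ 0.5433, -0.3325]), 4.8]
blue [382. 147.] [0.044, array([ 0.3842, -0.2288]), 0.2, 0.004, array([ 0.3841, -0.2288]), 0.2]
red [377. 267.] [0.044, array([ 0.4246, -0.3313]), 102.1, 0.004, array([ 0.1078, -0.0582]), 80.2]
red [272. 305.] [0.044, array([0.1919, 0.1576]), 8.1, 0.004, array([0.1467, 0.1134]), 7.0]
red [239. 360.] [0.044, array([-0.0053,  0.3217]), 91.0, 0.004, array([0.041 , 0.1125]), 62.0]
yellow [308. 216.] [0.044, array([0.4361, 0.0153]), 1.8, 0.004, array([0.435 , 0.0151]), 0.8]
[ 0.4036453  -0.35913404  0.044     ] [ 0.4063232  -0.36532371  0.01      ]
```

The wrist view shows the red tube held upright in the fingers. The red stand is at (240,211) and the blue stand at (385,147). The rim and foot fits agree, putting the red stand at (0.405,-0.366) and the blue stand at (0.384,-0.229).

servo_tool([
  [0.2, -0.9, 0, 0, 1],
  [0, -0.9, 0, 0, 1],
  [0, -0.4, 0, 0, 1],
  [0, 0, 0, 0, 1],
  [0, 0, 0, 0, 1],
])

```text
clock: 5.02
eef_pos: [0.4048, -0.3551, 0.3325]
orientation: [0.139, 0.99, 0.001, -0.0]
contact_force: [-1.1, 0.9, -1.4]
gripper_width: 0.333
grasp_force: 57.2
```

```bash
python3 look.py w3
```

```text
[ 0.4048 -0.3551  0.3325] [ 0.139  0.99   0.001 -0.   ] q [-0.86 -0.1   1.88  0.    1.36 -2.15] w 0.3328463740491617 5.0
red [304. 180.] [  84   87 4970] z.108 [ 0.375 -0.355] z.03 [ 0.395 -0.364]
red [318. 336.] [  92   99 7797] z.108 [ 0.488 -0.378] z.03 [ 0.552 -0.396]
blue [459. 119.] [ 107   93 7714] z.108 [ 0.365 -0.26 ] z.03 [ 0.381 -0.232]
```

View pics/w3.png

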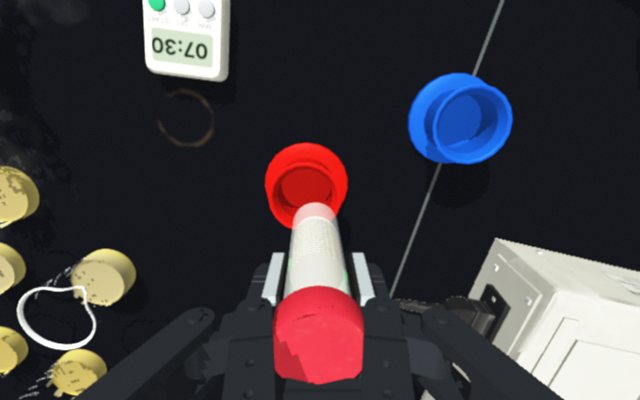

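The red tube hangs upright just beside its stand, which is at (305,182). I'll shift 11 mm and lower it.

servo_tool([
  [0, -0.37, 0, 0, 1],
  [0, 0, -0.7, 0, 1],
  [0, 0, -0.7, 0, 1],
  [0, 0, -0.7, 0, 1],
  [0, 0, -0.6, 0, 1],
])

```text
clock: 5.48
eef_pos: [0.4047, -0.366, 0.2504]
orientation: [0.138, 0.99, 0.0, -0.0]
contact_force: [-0.3, 0.3, -1.6]
gripper_width: 0.332
grasp_force: 57.2
```

servo_tool([
  [0, 0, -0.2, 0, 1],
  [0, 0, -0.2, 0, 1],
  [0, 0, 0, 0, 1],
  [0, 0, 0, 0, 1],
  [0, 0, 0, 0, 1],
])

```text
clock: 5.9
eef_pos: [0.4053, -0.3669, 0.2412]
orientation: [0.138, 0.99, -0.001, 0.001]
contact_force: [0.0, 0.2, 0.3]
gripper_width: 0.327
grasp_force: 57.2
```

servo_tool([
  [0, 0, -0.12, 0, 1],
  [0, 0, 0, 0, 1],
  [0, 0, 0, 0, 1],
])

```text
clock: 6.15
eef_pos: [0.4048, -0.3665, 0.2364]
orientation: [0.138, 0.99, -0.0, 0.0]
contact_force: [0.0, 0.3, -0.1]
gripper_width: 0.329
grasp_force: 57.2
```

servo_tool([
  [0, 0, -0.06, 0, 1],
  [0, 0, 0, 0, 1],
  [0, 0, 0, 0, 1],
])

```text
clock: 6.4
eef_pos: [0.405, -0.3668, 0.235]
orientation: [0.138, 0.99, -0.0, 0.0]
contact_force: [0.2, -0.7, 2.9]
gripper_width: 0.33
grasp_force: 57.1
```

Contact comes at z 0.235, as expected. Release and rise.

servo_tool([
  [0, 0, 0, 0, 0.6],
  [0, 0, 0, 0, 0.3],
  [0, 0, 0, 0, 0],
  [0, 0, 0, 0, 0],
  [0, 0, 0, 0, 0],
])

```text
clock: 6.82
eef_pos: [0.4047, -0.3664, 0.234]
orientation: [0.138, 0.99, 0.0, -0.0]
contact_force: [0.4, -0.4, -0.1]
gripper_width: 0.942
grasp_force: 0.0
```

servo_tool([
  [0, 0, 0.4, 0, 0],
  [0, 0, 0.9, 0, 0],
  [0, 0, 0.9, 0, 0],
  [0, 0, 0.9, 0, 0],
  [0, 0, 0.9, 0, 0],
])

```text
clock: 7.23
eef_pos: [0.4047, -0.3663, 0.3565]
orientation: [0.138, 0.99, -0.0, 0.0]
contact_force: [0.9, -0.4, -1.1]
gripper_width: 1.002
grasp_force: 0.0
```

```bash
python3 look.py w4; python3 rim.py green; python3 rim.py blue; python3 - <<'E'
import cv2;from station import snapshot
a=snapshot("scene")["frame"][80:240,180:500];cv2.imwrite("pics/s4.png",cv2.resize(a,None,fx=2,fy=2))
E
```

```text
[ 0.4047 -0.3663  0.3565] [ 0.138  0.99  -0.     0.   ] q [-0.87 -0.1   1.85 -0.    1.4  -2.17] w 1.0016709788222924 7.2
red [318. 184.] [  79  104 5333] z.108 [ 0.386 -0.361] z.03 [ 0.407 -0.367]
blue [461. 113.] [  99   86 6703] z.108 [ 0.366 -0.261] z.03 [ 0.381 -0.233]
green [322. 277.] [  72   80 4561] z.108 [ 0.457 -0.378] z.03 [ 0.503 -0.389]
green [325. 269.] [0.044, array([ 0.5107, -0.3913]), 0.3, 0.004, array([ 0.5098, -0.3913]), 0.3]
blue [464. 107.] [0.044, array([ 0.3842, -0.2291]), 0.2, 0.004, array([ 0.384 , -0.2289]), 0.2]
```

View pics/w4.png

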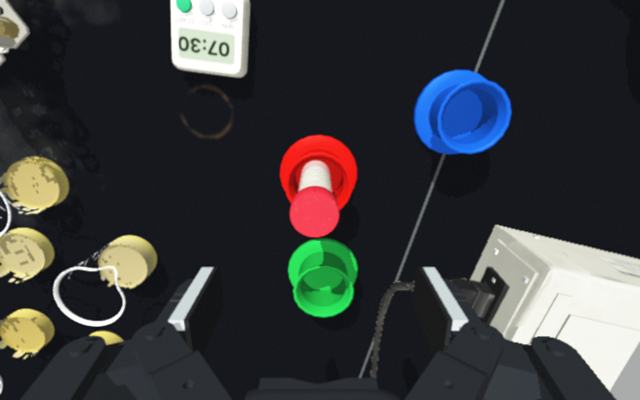

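The wrist view shows the red tube standing in its stand at (318,190) and the green stand at (322,277). I'll take the green tube next, swinging back at a small radius.

servo_tool([
  [-0.1, 1, 0, 0, 0],
  [-0.1, 1, 0, 0, 0],
  [0, 1, 0, 0, 0],
  [0, 1, 0, 0, 0],
  [0, 1, 0, 0, 0],
])

```text
clock: 7.85
eef_pos: [0.3981, -0.215, 0.3525]
orientation: [0.139, 0.99, 0.001, -0.001]
contact_force: [0.4, -0.3, -0.2]
gripper_width: 0.999
grasp_force: 0.0
```

servo_tool([
  [0, 1, 0, 0, 0],
  [0, 1, 0, 0, 0],
  [0, 1, 0, 0, 0],
  [0, 1, 0, 0, 0],
  [0, 1, 0, 0, 0],
])

```text
clock: 8.27
eef_pos: [0.398, -0.065, 0.3527]
orientation: [0.139, 0.99, 0.0, -0.001]
contact_force: [1.6, 0.6, 0.2]
gripper_width: 1.001
grasp_force: 0.0
```

servo_tool([
  [0, 1, 0, 0, 0],
  [0, 1, 0, 0, 0],
  [0, 1, 0, 0, 0],
  [0, 1, 0, 0, 0],
  [0, 1, 0, 0, 0],
])

```text
clock: 8.68
eef_pos: [0.3979, 0.085, 0.3528]
orientation: [0.138, 0.99, -0.0, -0.001]
contact_force: [1.2, -0.9, 0.4]
gripper_width: 1.0
grasp_force: 0.0
```

servo_tool([
  [0.3, 1, 0, 0, 0],
  [0.6, 1, 0, 0, 0],
  [0.6, 1, 0, 0, 0],
  [0.6, 1, 0, 0, 0],
  [0.6, 1, 0, 0, 0],
])

```text
clock: 9.1
eef_pos: [0.4798, 0.2352, 0.3524]
orientation: [0.138, 0.99, -0.001, -0.001]
contact_force: [-0.2, -1.7, 0.9]
gripper_width: 0.999
grasp_force: 0.0
```

servo_tool([
  [0.7, 1, 0, 0, 0],
  [0.7, 0.5, 0, 0, 0],
  [0.5, 0, 0, 0, 0],
  [0, 0, 0, 0, 0],
])

```text
clock: 9.43
eef_pos: [0.5381, 0.2792, 0.3522]
orientation: [0.138, 0.99, -0.001, -0.001]
contact_force: [-0.3, 0.8, -0.0]
gripper_width: 1.002
grasp_force: 0.0
```

```bash
python3 look.py w5
```

```text
[0.5381 0.2792 0.3522] [ 0.138  0.99  -0.001 -0.001] q [ 0.36  0.05  1.71 -0.    1.39 -0.94] w 1.0017253692346682 9.4
blue [252.  98.] [ 69  66 429] z.108 [0.454 0.261] z.03 [0.453 0.246]
blue [208. 251.] [  52   46 1737] z.108 [0.544 0.196] z.03 [0.575 0.158]
yellow [422.  25.] [  68   58 3286] z.108 [0.443 0.367] z.03 [0.438 0.391]
yellow [ 27. 145.] [  62   83 4201] z.108 [0.443 0.113] z.03 [0.438 0.047]
green [417. 237.] [  58   55 2383] z.108 [0.574 0.341] z.03 [0.616 0.355]
```

View pics/w5.png

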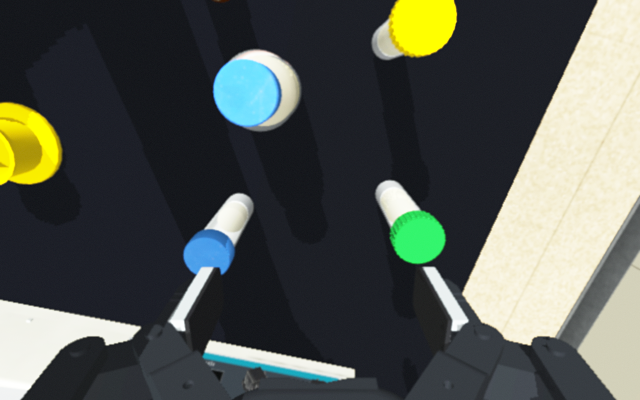

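The wrist view shows the green cap at (417,237), the blue tube cap at (208,251) and the shaker front along the bottom edge. The green tube comes out near (0.576,0.342).

servo_tool([
  [0.63, 1, 0, 0, 0],
  [0.63, 1, 0, 0, 0],
  [0, 0.1, 0, 0, 0],
  [0, 0, -0.8, 0, 0],
  [0, 0, -0.8, 0, 0],
])

```text
clock: 9.9
eef_pos: [0.5744, 0.3416, 0.3073]
orientation: [0.138, 0.99, 0.001, 0.001]
contact_force: [0.2, -0.0, -0.8]
gripper_width: 1.002
grasp_force: 0.0
```

servo_tool([
  [0, 0, -0.8, 0, 0],
  [0, 0, -0.8, 0, 0],
  [0, 0, -0.8, 0, 0],
  [0, 0, -0.15, 0, 0],
  [0, 0, 0, 0, 0.5],
])

```text
clock: 10.32
eef_pos: [0.5728, 0.3404, 0.2268]
orientation: [0.139, 0.99, -0.002, -0.003]
contact_force: [0.0, 0.1, -0.6]
gripper_width: 0.882
grasp_force: 0.0
```

servo_tool([
  [0, 0, 0, 0, 0.8],
  [0, 0, 0, 0, 1],
  [0, 0, 0, 0, 1],
  [0, 0, 0, 0, 1],
  [0, 0, 0, 0, 1],
])

```text
clock: 10.73
eef_pos: [0.5754, 0.3419, 0.2324]
orientation: [0.138, 0.99, 0.001, 0.002]
contact_force: [-0.3, -0.5, 5.4]
gripper_width: 0.345
grasp_force: 58.5
```

servo_tool([
  [0, 0, 0, 0, 1],
  [0, 0, 0, 0, 1],
])

```text
clock: 10.9
eef_pos: [0.5755, 0.3419, 0.2324]
orientation: [0.138, 0.99, 0.001, 0.002]
contact_force: [-0.9, -0.5, 5.9]
gripper_width: 0.347
grasp_force: 58.5
```

servo_tool([
  [0, 0, 0.4, 0, 1],
  [-0.1, 0, 0.9, 0, 1],
  [-0.2, -0.1, 0.9, 0, 1],
  [-0.3, -0.2, 0.9, 0, 1],
  [-0.4, -0.2, 0.9, 0, 1],
])

```text
clock: 11.32
eef_pos: [0.5443, 0.3263, 0.3514]
orientation: [0.138, 0.99, -0.0, 0.0]
contact_force: [0.1, 0.5, -0.4]
gripper_width: 0.348
grasp_force: 60.2
```

```bash
python3 look.py w6
```

```text
[0.5443 0.3263 0.3514] [ 0.138  0.99  -0.     0.   ] q [ 0.42  0.11  1.64 -0.    1.39 -0.87] w 0.34800990994465786 11.3
red [100. 366.] [ 29  21 353] z.108 [0.623 0.121] z.03 [0.68 0.04]
blue [184. 103.] [ 75  69 881] z.108 [0.452 0.267] z.03 [0.449 0.239]
blue [144. 262.] [  56   50 2078] z.108 [0.546 0.196] z.03 [0.576 0.142]
yellow [339.  32.] [  66   69 3571] z.108 [0.44  0.369] z.03 [0.433 0.376]
yellow [  4. 160.] [ 12  52 446] z.108 [0.454 0.143] z.03 [0.45 0.07]
green [318. 331.] [  97  108 8593] z.108 [0.639 0.299] z.03 [0.701 0.282]
```

View pics/w6.png

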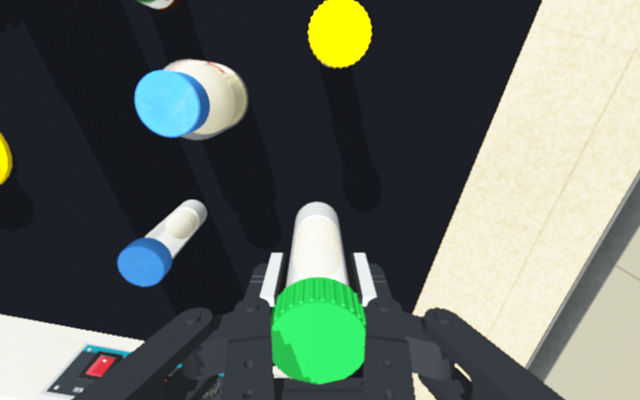

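The green tube hangs upright in the fingers at (318,331), and the other items are undisturbed.

servo_tool([
  [-0.3, -0.3, 0.9, 0, 1],
  [-0.5, -0.85, 0.3, 0, 1],
  [-0.5, -0.9, 0, 0, 1],
  [-0.5, -0.9, 0, 0, 1],
  [-0.5, -0.9, 0, 0, 1],
])

```text
clock: 11.78
eef_pos: [0.4746, 0.2101, 0.3864]
orientation: [0.138, 0.99, 0.0, 0.0]
contact_force: [0.2, -0.5, 0.0]
gripper_width: 0.347
grasp_force: 60.2
```

servo_tool([
  [-0.5, -0.9, 0, 0, 1],
  [-0.5, -0.9, 0, 0, 1],
  [-0.5, -0.9, 0, 0, 1],
  [-0.5, -0.9, 0, 0, 1],
  [-0.5, -0.9, 0, 0, 1],
])

```text
clock: 12.2
eef_pos: [0.3994, 0.0751, 0.386]
orientation: [0.138, 0.99, -0.0, 0.0]
contact_force: [0.8, -0.9, 0.1]
gripper_width: 0.346
grasp_force: 60.2
```

servo_tool([
  [-0.1, -0.95, 0, 0, 1],
  [0, -0.95, 0, 0, 1],
  [0, -0.95, 0, 0, 1],
  [0, -0.95, 0, 0, 1],
  [0, -0.95, 0, 0, 1],
])

```text
clock: 12.62
eef_pos: [0.397, -0.0677, 0.3863]
orientation: [0.138, 0.99, -0.0, 0.001]
contact_force: [0.7, 0.1, -0.1]
gripper_width: 0.345
grasp_force: 60.2
```

servo_tool([
  [0, -0.95, 0, 0, 1],
  [0, -0.95, 0, 0, 1],
  [0, -0.95, 0, 0, 1],
  [0, -0.95, 0, 0, 1],
  [0.1, -0.95, 0, 0, 1],
])

```text
clock: 13.03
eef_pos: [0.4, -0.2103, 0.3862]
orientation: [0.139, 0.99, -0.0, 0.0]
contact_force: [1.1, 0.3, -0.4]
gripper_width: 0.347
grasp_force: 60.2
```

servo_tool([
  [0.6, -0.9, 0, 0, 1],
  [0.6, -0.9, 0, 0, 1],
  [0.6, -0.9, 0, 0, 1],
  [0.6, -0.9, 0, 0, 1],
  [0.6, -0.9, 0, 0, 1],
])

```text
clock: 13.45
eef_pos: [0.4912, -0.3453, 0.3859]
orientation: [0.139, 0.99, 0.0, -0.0]
contact_force: [0.9, 1.2, -0.8]
gripper_width: 0.349
grasp_force: 60.2
```

servo_tool([
  [0.5, -0.7, 0, 0, 1],
  [0, 0, 0, 0, 1],
  [0, 0, 0, 0, 1],
])

```text
clock: 13.7
eef_pos: [0.5058, -0.3657, 0.3853]
orientation: [0.139, 0.99, 0.0, -0.001]
contact_force: [0.2, 0.4, -0.2]
gripper_width: 0.347
grasp_force: 60.2
```

```bash
python3 look.py w7;python3 rim.py green;python3 rim.py red
```

```text
[ 0.5058 -0.3657  0.3853] [ 0.139  0.99   0.    -0.001] q [-0.75  0.06  1.63  0.    1.45 -2.04] w 0.3472818399229896 13.7
red [287.  67.] [  83   86 5476] z.108 [ 0.409 -0.36 ] z.03 [ 0.404 -0.365]
blue [425.  20.] [  93   48 3297] z.108 [ 0.406 -0.264] z.03 [ 0.401 -0.24 ]
green [294. 178.] [  72   76 4075] z.108 [ 0.485 -0.378] z.03 [ 0.504 -0.389]
green [318. 331.] [  97  108 8628] z.108 [ 0.628 -0.4  ] z.03 [ 0.69  -0.418]
green [294. 178.] [0.044, array([ 0.5065, -0.3932]), 2.6, 0.004, array([ 0.5106, -0.3913]), 0.3]
green [318. 331.] [0.044, array([ 0.7217, -0.4259]), 14.2, 0.004, array([ 0.6729, -0.4122]), 10.5]
red [286.  68.] [0.044, array([ 0.4027, -0.369 ]), 0.9, 0.004, array([ 0.4048, -0.3662]), 0.3]
```

servo_tool([
  [0.15, -0.85, 0, 0, 1],
  [0, 0, -0.9, 0, 1],
  [0, 0, -0.9, 0, 1],
  [0, 0, -0.9, 0, 1],
  [0, 0, -0.8, 0, 1],
])

```text
clock: 14.27
eef_pos: [0.5095, -0.3893, 0.2798]
orientation: [0.138, 0.99, 0.0, -0.0]
contact_force: [0.3, 0.0, -0.5]
gripper_width: 0.347
grasp_force: 60.2
```

servo_tool([
  [0, 0, -0.6, 0, 1],
  [0, 0, -0.4, 0, 1],
  [0, 0, -0.1, 0, 1],
  [0, 0, 0, 0, 1],
  [0, 0, 0, 0, 1],
])

```text
clock: 14.68
eef_pos: [0.5104, -0.3905, 0.2494]
orientation: [0.138, 0.99, -0.001, 0.001]
contact_force: [0.8, -0.2, 0.1]
gripper_width: 0.342
grasp_force: 60.2
```

servo_tool([
  [0, 0, -0.06, 0, 1],
  [0, 0, 0, 0, 1],
  [0, 0, 0, 0, 1],
])

```text
clock: 14.93
eef_pos: [0.5104, -0.3907, 0.2472]
orientation: [0.138, 0.99, -0.001, 0.001]
contact_force: [0.3, 0.9, -1.1]
gripper_width: 0.346
grasp_force: 60.2
```

servo_tool([
  [0, 0, -0.12, 0, 1],
  [0, 0, -0.05, 0, 1],
  [0, 0, 0, 0, 1],
  [0, 0, 0, 0, 1],
])

```text
clock: 15.27
eef_pos: [0.51, -0.3904, 0.2407]
orientation: [0.138, 0.99, 0.0, -0.0]
contact_force: [-0.3, 0.4, -0.9]
gripper_width: 0.346
grasp_force: 60.1
```

servo_tool([
  [0, 0, -0.06, 0, 1],
  [0, 0, 0, 0, 1],
  [0, 0, 0, 0, 1],
])

```text
clock: 15.52
eef_pos: [0.5105, -0.3909, 0.2405]
orientation: [0.138, 0.99, -0.001, 0.001]
contact_force: [-0.2, 1.3, 5.2]
gripper_width: 0.348
grasp_force: 59.5
```

Contact again comes at the expected height. Release and rise.

servo_tool([
  [0, 0, 0, 0, 0.6],
  [0, 0, 0, 0, 0.3],
  [0, 0, 0, 0, 0],
  [0, 0, 0, 0, 0],
  [0, 0, 0, 0, 0],
])

```text
clock: 15.93
eef_pos: [0.5099, -0.3903, 0.2386]
orientation: [0.138, 0.99, 0.0, -0.0]
contact_force: [0.2, -0.2, 0.2]
gripper_width: 0.939
grasp_force: 0.0
```

servo_tool([
  [0, 0, 0.4, 0, 0],
  [0, 0, 0.9, 0, 0],
  [0, 0, 0.9, 0, 0],
  [0, 0, 0.9, 0, 0],
  [0, 0, 0.9, 0, 0],
])

```text
clock: 16.35
eef_pos: [0.51, -0.3904, 0.3613]
orientation: [0.138, 0.99, -0.0, 0.0]
contact_force: [-0.2, 0.0, 0.5]
gripper_width: 1.001
grasp_force: 0.0
```

servo_tool([
  [-0.6, 0.9, 0.4, 0, 0],
  [-0.6, 0.9, 0, 0, 0],
  [-0.6, 0.9, 0, 0, 0],
  [-0.6, 0.9, 0, 0, 0],
  [-0.6, 0.9, 0, 0, 0],
])

```text
clock: 16.77
eef_pos: [0.4191, -0.2543, 0.372]
orientation: [0.139, 0.99, -0.0, 0.0]
contact_force: [0.5, -0.7, 0.5]
gripper_width: 0.999
grasp_force: 0.0
```

```bash
python3 look.py w8
```

```text
[ 0.4191 -0.2543  0.372 ] [ 0.139  0.99  -0.     0.   ] q [-0.7  -0.26  1.95  0.    1.44 -1.99] w 0.9991150863053955 16.8
red [195. 199.] [ 112  102 5395] z.108 [ 0.391 -0.341] z.03 [ 0.408 -0.376]
blue [333. 128.] [  79   82 4974] z.108 [ 0.37  -0.229] z.03 [ 0.38  -0.228]
yellow [598. 107.] [  91   83 6354] z.108 [ 0.405 -0.056] z.03 [0.427 0.001]
green [61. 29.] [ 15  14 156] z.108 [ 0.265 -0.376] z.03 [ 0.241 -0.423]
green [231. 274.] [  68   76 2428] z.108 [ 0.458 -0.338] z.03 [ 0.497 -0.372]
green [209. 347.] [ 15  31 232] z.108 [ 0.521 -0.381] z.03 [ 0.581 -0.43 ]
```

View pics/w8.png

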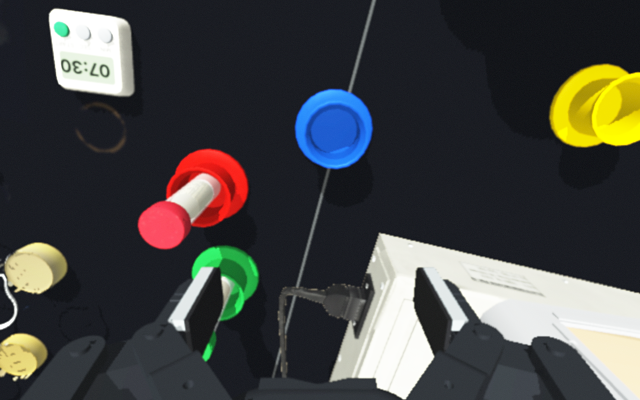

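The red and green tubes both stand in their stands at (205,190) and (228,285). The blue stand at (333,128) is empty. Next is the blue tube.

servo_tool([
  [-0.4, 1, 0, 0, 0],
  [-0.3, 1, 0, 0, 0],
  [0, 1, 0, 0, 0],
  [0, 1, 0, 0, 0],
  [0, 1, 0, 0, 0],
])

```text
clock: 17.23
eef_pos: [0.3987, -0.1043, 0.3721]
orientation: [0.139, 0.99, -0.0, 0.001]
contact_force: [0.7, 0.3, -0.4]
gripper_width: 1.0
grasp_force: 0.0
```

servo_tool([
  [0, 1, 0, 0, 0],
  [0, 1, 0, 0, 0],
  [0, 1, 0, 0, 0],
  [0, 1, 0, 0, 0],
  [0, 1, 0, 0, 0],
])

```text
clock: 17.65
eef_pos: [0.3988, 0.0459, 0.3722]
orientation: [0.139, 0.99, 0.0, 0.001]
contact_force: [-0.1, -0.4, -0.1]
gripper_width: 1.002
grasp_force: 0.0
```

servo_tool([
  [0, 1, 0, 0, 0],
  [0, 1, 0, 0, 0],
  [0.5, 1, 0, 0, 0],
  [0.8, 1, 0, 0, 0],
  [0.8, 0.5, 0, 0, 0],
])

```text
clock: 18.07
eef_pos: [0.4623, 0.1825, 0.3723]
orientation: [0.137, 0.991, 0.001, 0.001]
contact_force: [-0.2, 0.6, 0.3]
gripper_width: 0.997
grasp_force: 0.0
```

servo_tool([
  [0.8, 0.3, 0, 0, 0],
  [0.6, 0, 0, 0, 0],
  [0, 0, 0, 0, 0],
])

```text
clock: 18.32
eef_pos: [0.5063, 0.1891, 0.3719]
orientation: [0.138, 0.99, 0.0, 0.001]
contact_force: [-0.6, 0.7, 0.1]
gripper_width: 1.0
grasp_force: 0.0
```

```bash
python3 look.py w9
```

```text
[0.5063 0.1891 0.3719] [0.138 0.99  0.    0.001] q [ 0.22 -0.13  1.84 -0.    1.42 -1.07] w 0.9998854748929432 18.3
red [251. 348.] [ 18  20 255] z.108 [0.62  0.097] z.03 [0.683 0.06 ]
red [295. 363.] [ 36  18 385] z.108 [0.646 0.128] z.03 [0.718 0.101]
blue [394. 104.] [ 63  60 390] z.108 [0.453 0.258] z.03 [0.462 0.272]
blue [337. 247.] [  44   45 1608] z.108 [0.546 0.194] z.03 [0.585 0.188]
yellow [562.  34.] [  74   67 3791] z.108 [0.44  0.367] z.03 [0.445 0.417]
yellow [121. 147.] [  99   80 6148] z.108 [0.43  0.069] z.03 [0.431 0.022]
```

View pics/w9.png

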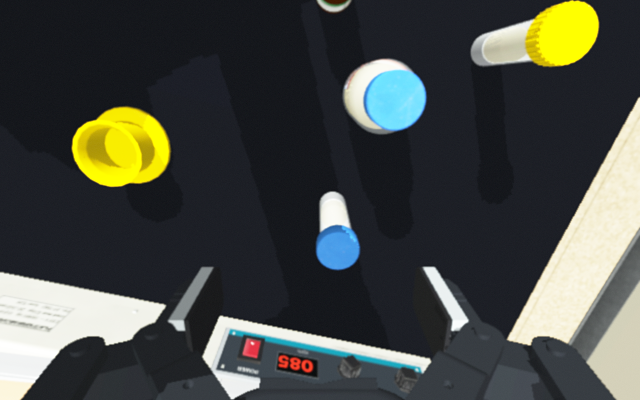

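The wrist view shows the blue cap at (337,247) and the shaker's front panel along the bottom edge, y about 335 near the tube. I'll check the clearance.

```bash
python3 - <<'E'
from h import *;import pickle;from station import *
D=pickle.load(open("d0.pkl","rb"));s=state();w=snapshot("wrist")
for n,d,ps in(("scene",D["scene"],[(174,212),(346,152),(172,195),(345,130)]),("wrist",w,[(10,275),(222,320),(425,355)])):
  for p in ps: print(n,p,[np.round(onz(d,p,z,s)[:2],3).tolist() for z in(0,.06,.1,.15)])
E
```

```text
scene (174, 212) [[0.792, 0.239], [0.746, 0.264], [0.716, 0.28], [0.678, 0.3]]
scene (346, 152) [[0.501, -0.214], [0.474, -0.162], [0.455, -0.127], [0.433, -0.084]]
scene (172, 195) [[0.84, 0.198], [0.791, 0.224], [0.759, 0.242], [0.719, 0.265]]
scene (345, 130) [[0.554, -0.299], [0.523, -0.241], [0.503, -0.203], [0.477, -0.155]]
wrist (10, 275) [[0.529, -0.185], [0.51, -0.115], [0.498, -0.069], [0.483, -0.01]]
wrist (222, 320) [[0.655, 0.025], [0.614, 0.058], [0.587, 0.08], [0.553, 0.107]]
wrist (425, 355) [[0.776, 0.253], [0.714, 0.246], [0.673, 0.241], [0.621, 0.235]]
```

servo_tool([
  [0.7, 0.1, 0, 0, 0],
  [0.66, 0.06, 0, 0, 0],
  [0, 0, -0.9, 0, 0],
  [0, 0, -0.9, 0, 0],
  [0, 0, -0.9, 0, 0],
])

```text
clock: 18.83
eef_pos: [0.5444, 0.193, 0.2905]
orientation: [0.139, 0.99, 0.0, 0.001]
contact_force: [-0.5, -0.3, 0.2]
gripper_width: 1.002
grasp_force: 0.0
```

servo_tool([
  [0, 0, -0.9, 0, 0],
  [0, 0, -0.8, 0, 0],
  [0, 0, -0.4, 0, 0],
  [0, 0, 0, 0, 0.5],
  [0, 0, 0, 0, 0.8],
])

```text
clock: 19.25
eef_pos: [0.5445, 0.1932, 0.2276]
orientation: [0.139, 0.99, -0.0, -0.0]
contact_force: [-0.2, 0.7, 0.8]
gripper_width: 0.746
grasp_force: 0.0
```

servo_tool([
  [0, 0, 0, 0, 1],
  [0, 0, 0, 0, 1],
  [0, 0, 0, 0, 1],
  [0, 0, 0, 0, 1],
  [0, 0, 0, 0, 1],
])

```text
clock: 19.67
eef_pos: [0.5459, 0.1936, 0.2295]
orientation: [0.138, 0.99, 0.001, 0.002]
contact_force: [0.5, -0.6, 5.8]
gripper_width: 0.326
grasp_force: 57.7
```

servo_tool([
  [0, 0, 0.4, 0, 1],
  [-0.1, 0, 0.9, 0, 1],
  [-0.3, 0, 0.9, 0, 1],
  [-0.6, -0.1, 0.9, 0, 1],
  [-0.8, -0.4, 0.8, 0, 1],
])

```text
clock: 20.08
eef_pos: [0.4909, 0.1789, 0.3468]
orientation: [0.138, 0.99, 0.001, 0.001]
contact_force: [0.1, -0.4, -0.2]
gripper_width: 0.333
grasp_force: 58.4
```

servo_tool([
  [-0.8, -0.6, 0.6, 0, 1],
  [-0.9, -0.8, 0, 0, 1],
  [-0.8, -0.9, 0, 0, 1],
  [-0.6, -0.9, 0, 0, 1],
  [-0.2, -0.95, 0, 0, 1],
])

```text
clock: 20.5
eef_pos: [0.3896, 0.0534, 0.3624]
orientation: [0.138, 0.99, 0.0, 0.0]
contact_force: [0.3, -0.4, 0.1]
gripper_width: 0.324
grasp_force: 58.4
```

servo_tool([
  [0, -0.95, 0, 0, 1],
  [0, -0.95, 0, 0, 1],
  [0, -0.95, 0, 0, 1],
  [0, -0.95, 0, 0, 1],
  [0, -0.95, 0, 0, 1],
])

```text
clock: 20.92
eef_pos: [0.3913, -0.0899, 0.3628]
orientation: [0.138, 0.99, -0.0, 0.001]
contact_force: [0.3, -0.7, -0.8]
gripper_width: 0.33
grasp_force: 58.4
```

```bash
python3 look.py w10
```

```text
[ 0.3913 -0.0899  0.3628] [ 0.138  0.99  -0.     0.001] q [-0.41 -0.51  2.15  0.    1.49 -1.7 ] w 0.3304844977747886 20.9
red [ 72. 253.] [  99   81 4184] z.108 [ 0.376 -0.277] z.03 [ 0.399 -0.347]
red [  4. 313.] [ 11  29 206] z.108 [ 0.409 -0.354] z.03 [ 0.442 -0.451]
red [583. 395.] [ 35  11 225] z.108 [0.625 0.086] z.03 [0.731 0.138]
blue [181. 205.] [  88   82 5382] z.108 [ 0.363 -0.183] z.03 [ 0.38  -0.223]
blue [347. 312.] [ 55  80 685] z.108 [ 0.484 -0.092] z.03 [ 0.543 -0.1  ]
blue [288. 352.] [  81   94 1325] z.108 [ 0.509 -0.149] z.03 [ 0.577 -0.177]
yellow [434. 184.] [  87   82 5375] z.108 [ 0.397 -0.007] z.03 [0.427 0.013]
green [ 97. 337.] [  87   78 3516] z.108 [ 0.451 -0.295] z.03 [ 0.498 -0.372]
```

Now to the blue stand at (0.384,-0.229): about -7 mm in x and -139 mm in y.

servo_tool([
  [-0.1, -0.95, 0, 0, 1],
  [-0.1, -0.95, 0, 0, 1],
  [0, -0.95, 0, 0, 1],
  [0, -0.95, 0, 0, 1],
  [0, -0.8, 0, 0, 1],
])

```text
clock: 21.38
eef_pos: [0.3855, -0.2281, 0.3627]
orientation: [0.139, 0.99, -0.0, 0.0]
contact_force: [-0.3, 0.8, -1.0]
gripper_width: 0.334
grasp_force: 58.7
```

servo_tool([
  [0, 0, -0.3, 0, 1],
  [0, 0, -0.6, 0, 1],
  [0, 0, 0, 0, 1],
  [0, 0, 0, 0, 1],
])

```text
clock: 21.72
eef_pos: [0.3855, -0.2259, 0.3341]
orientation: [0.138, 0.99, 0.001, -0.001]
contact_force: [-0.5, 0.5, -0.0]
gripper_width: 0.328
grasp_force: 58.8
```

```bash
python3 look.py w11; python3 rim.py blue
```

```text
[ 0.3855 -0.2259  0.3341] [ 0.138  0.99   0.001 -0.001] q [-0.7  -0.34  2.09  0.    1.4  -1.99] w 0.327938676818574 21.7
red [184. 237.] [  93   89 4262] z.108 [ 0.371 -0.311] z.03 [ 0.396 -0.352]
red [121. 303.] [  62   55 2537] z.108 [ 0.405 -0.372] z.03 [ 0.444 -0.437]
blue [313. 178.] [  85   86 5222] z.108 [ 0.355 -0.22 ] z.03 [ 0.375 -0.226]
blue [310. 332.] [  93   96 2585] z.108 [ 0.464 -0.254] z.03 [ 0.526 -0.273]
yellow [596. 160.] [  95   91 7057] z.108 [ 0.391 -0.056] z.03 [0.424 0.001]
green [16. 80.] [ 16  15 186] z.108 [ 0.258 -0.361] z.03 [ 0.24  -0.421]
green [196. 308.] [ 66  29 812] z.108 [ 0.423 -0.324] z.03 [ 0.468 -0.371]
blue [314. 177.] [0.044, array([ 0.3755, -0.2275]), 5.3, 0.004, array([ 0.384 , -0.2285]), 0.2]
blue [310. 332.] [0.044, array([ 0.5528, -0.2685]), 6.5, 0.004, array([ 0.5393, -0.2712]), 6.7]
```

View pics/w11.png

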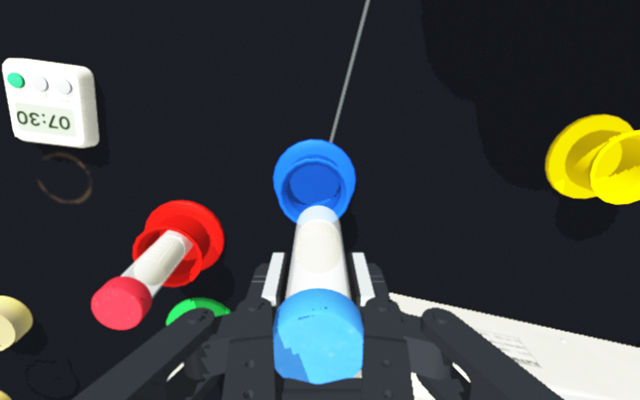

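The blue tube hangs upright over the blue stand at (314,180), and the red tube still stands in its cup. I'll lower it.

servo_tool([
  [-0.05, -0.1, 0, 0, 1],
  [0, 0, -0.8, 0, 1],
  [0, 0, -0.8, 0, 1],
  [0, 0, -0.8, 0, 1],
  [0, 0, -0.5, 0, 1],
])

```text
clock: 22.23
eef_pos: [0.3841, -0.2292, 0.2467]
orientation: [0.138, 0.99, 0.0, -0.0]
contact_force: [0.3, 0.7, -0.1]
gripper_width: 0.331
grasp_force: 58.7
```

servo_tool([
  [0, 0, -0.15, 0, 1],
  [0, 0, -0.05, 0, 1],
  [0, 0, 0, 0, 1],
  [0, 0, 0, 0, 1],
])

```text
clock: 22.57
eef_pos: [0.385, -0.2301, 0.2438]
orientation: [0.138, 0.99, -0.001, 0.001]
contact_force: [0.6, -1.1, -0.2]
gripper_width: 0.329
grasp_force: 58.7
```

servo_tool([
  [0, 0, -0.07, 0, 1],
  [0, 0, 0, 0, 1],
  [0, 0, 0, 0, 1],
])

```text
clock: 22.82
eef_pos: [0.3846, -0.2298, 0.2406]
orientation: [0.138, 0.99, -0.0, 0.0]
contact_force: [0.5, -0.6, -0.7]
gripper_width: 0.33
grasp_force: 58.7
```

servo_tool([
  [0, 0, -0.08, 0, 1],
  [0, 0, 0, 0, 1],
  [0, 0, 0, 0, 1],
])

```text
clock: 23.07
eef_pos: [0.3844, -0.2297, 0.2375]
orientation: [0.138, 0.99, 0.0, -0.0]
contact_force: [-0.9, -0.1, -0.9]
gripper_width: 0.33
grasp_force: 58.7
```

servo_tool([
  [0, 0, -0.05, 0, 1],
  [0, 0, 0, 0, 1],
  [0, 0, 0, 0, 1],
])

```text
clock: 23.32
eef_pos: [0.385, -0.23, 0.2375]
orientation: [0.138, 0.99, -0.0, 0.001]
contact_force: [0.6, 1.4, 6.3]
gripper_width: 0.327
grasp_force: 58.6
```

servo_tool([
  [0, 0, 0, 0, 0.6],
  [0, 0, 0, 0, 0.3],
  [0, 0, 0, 0, 0],
  [0, 0, 0, 0, 0],
  [0, 0, 0, 0, 0],
])

```text
clock: 23.73
eef_pos: [0.3843, -0.2296, 0.2358]
orientation: [0.138, 0.99, 0.0, -0.0]
contact_force: [-0.4, 0.3, 0.1]
gripper_width: 0.945
grasp_force: 0.0
```

servo_tool([
  [0, 0, 0.4, 0, 0],
  [0, 0, 0.9, 0, 0],
  [0, 0, 0.9, 0, 0],
  [0, 0, 0.9, 0, 0],
  [0, 0, 0.9, 0, 0],
])

```text
clock: 24.15
eef_pos: [0.3842, -0.2295, 0.357]
orientation: [0.138, 0.99, 0.0, -0.0]
contact_force: [-0.0, -1.1, -0.0]
gripper_width: 1.0
grasp_force: 0.0
```

servo_tool([
  [0, 1, 0.2, 0, 0],
  [0, 1, 0, 0, 0],
  [0, 1, 0, 0, 0],
  [0, 1, 0, 0, 0],
  [0, 1, 0, 0, 0],
])

```text
clock: 24.57
eef_pos: [0.384, -0.0785, 0.3621]
orientation: [0.139, 0.99, -0.0, 0.0]
contact_force: [1.0, -0.6, -0.4]
gripper_width: 0.998
grasp_force: 0.0
```

servo_tool([
  [0, 1, 0, 0, 0],
  [0, 1, 0, 0, 0],
  [0, 1, 0, 0, 0],
  [0, 1, 0, 0, 0],
  [0, 1, 0, 0, 0],
])

```text
clock: 24.98
eef_pos: [0.384, 0.0718, 0.3621]
orientation: [0.139, 0.99, 0.0, 0.0]
contact_force: [1.2, -1.1, 0.7]
gripper_width: 0.999
grasp_force: 0.0
```

servo_tool([
  [0.1, 1, 0, 0, 0],
  [0.1, 1, 0, 0, 0],
  [0.1, 1, 0, 0, 0],
  [0.1, 1, 0, 0, 0],
  [0.1, 1, 0, 0, 0],
])

```text
clock: 25.4
eef_pos: [0.3991, 0.222, 0.3619]
orientation: [0.138, 0.99, -0.0, 0.0]
contact_force: [0.8, -0.3, 0.2]
gripper_width: 1.002
grasp_force: 0.0
```

servo_tool([
  [0.2, 1, 0, 0, 0],
  [0.2, 1, 0, 0, 0],
  [0.2, 1, 0, 0, 0],
  [0, 0, 0, 0, 0],
])

```text
clock: 25.73
eef_pos: [0.4177, 0.3138, 0.3618]
orientation: [0.137, 0.991, 0.001, -0.0]
contact_force: [0.8, -0.2, -0.3]
gripper_width: 1.0
grasp_force: 0.0
```

```bash
python3 look.py w12
```

```text
[0.4177 0.3138 0.3618] [ 0.137  0.991  0.001 -0.   ] q [ 0.5  -0.17  1.89  0.    1.41 -0.8 ] w 1.000004282238787 25.7
red [262.  25.] [ 57  56 852] z.108 [0.296 0.314] z.03 [0.283 0.306]
blue [261. 262.] [  55   57 2026] z.108 [0.448 0.261] z.03 [0.486 0.235]
yellow [399. 216.] [  56   53 2219] z.108 [0.439 0.368] z.03 [0.474 0.379]
yellow [ 45. 264.] [  94   80 5506] z.108 [0.405 0.105] z.03 [0.429 0.027]
```

View pics/w12.png

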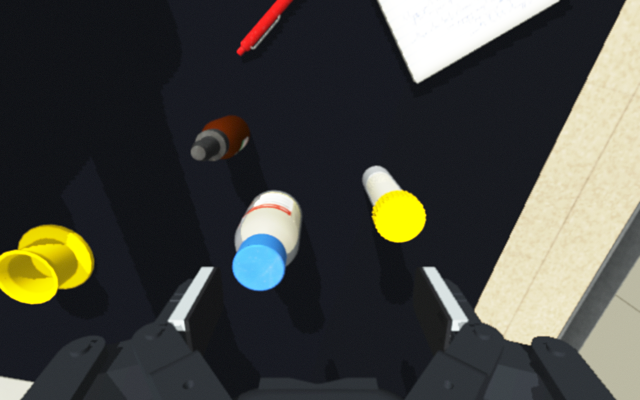

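The yellow cap is at (399,216), with the bottle at (262,262) and the dropper at (220,140) undisturbed. The finger gap beside the bottle is about 30 mm.

servo_tool([
  [0.4, 0.92, 0, 0, 0],
  [0.38, 0.92, 0, 0, 0],
  [0, 0, 0, 0, 0],
  [0, 0, -0.9, 0, 0],
  [0, 0, -0.9, 0, 0],
])

```text
clock: 26.2
eef_pos: [0.4416, 0.3653, 0.3097]
orientation: [0.139, 0.99, 0.001, 0.002]
contact_force: [0.6, -0.8, -0.3]
gripper_width: 1.002
grasp_force: 0.0
```

servo_tool([
  [0, 0, -0.9, 0, 0],
  [0, 0, -0.9, 0, 0],
  [0, 0, -0.6, 0, 0],
  [0, 0, -0.23, 0, 0],
  [0, 0, 0, 0, 0.5],
])

```text
clock: 26.62
eef_pos: [0.44, 0.3641, 0.227]
orientation: [0.139, 0.99, -0.002, -0.002]
contact_force: [0.6, -0.2, 0.3]
gripper_width: 0.88
grasp_force: 0.0
```

servo_tool([
  [0, 0, 0, 0, 0.8],
  [0, 0, 0, 0, 1],
  [0, 0, 0, 0, 1],
  [0, 0, 0, 0, 1],
  [0, 0, 0, 0, 1],
])

```text
clock: 27.03
eef_pos: [0.4415, 0.366, 0.2313]
orientation: [0.138, 0.99, 0.001, 0.001]
contact_force: [-0.9, -0.6, 5.6]
gripper_width: 0.342
grasp_force: 58.2
```

servo_tool([
  [0, 0, 0, 0, 1],
  [0, 0, 0, 0, 1],
])

```text
clock: 27.2
eef_pos: [0.4416, 0.366, 0.2313]
orientation: [0.138, 0.99, 0.001, 0.001]
contact_force: [0.1, -2.0, 6.6]
gripper_width: 0.343
grasp_force: 58.2
```

servo_tool([
  [0, 0, 0.4, 0, 1],
  [0, 0, 0.9, 0, 1],
  [0, 0, 0.9, 0, 1],
  [0, 0, 0.9, 0, 1],
  [-0.1, 0, 0.9, 0, 1],
])

```text
clock: 27.62
eef_pos: [0.4377, 0.3654, 0.3509]
orientation: [0.139, 0.99, -0.0, 0.0]
contact_force: [0.5, -0.4, -0.4]
gripper_width: 0.341
grasp_force: 59.2
```

servo_tool([
  [-0.2, -0.5, 0.8, 0, 1],
  [-0.3, -0.9, 0, 0, 1],
  [-0.3, -0.9, 0, 0, 1],
  [-0.2, -0.9, 0, 0, 1],
  [0, -0.95, 0, 0, 1],
])

```text
clock: 28.03
eef_pos: [0.4065, 0.2402, 0.3737]
orientation: [0.138, 0.99, 0.0, 0.0]
contact_force: [0.5, -0.8, -1.1]
gripper_width: 0.34
grasp_force: 59.2
```

servo_tool([
  [0, -0.95, 0, 0, 1],
  [0, -0.95, 0, 0, 1],
  [0, -0.95, 0, 0, 1],
  [0, -0.95, 0, 0, 1],
  [0, -0.95, 0, 0, 1],
])

```text
clock: 28.45
eef_pos: [0.4072, 0.0973, 0.3737]
orientation: [0.138, 0.99, 0.0, 0.0]
contact_force: [0.8, 0.5, -0.4]
gripper_width: 0.344
grasp_force: 59.2
```

servo_tool([
  [0.2, -0.7, 0, 0, 1],
  [0.3, -0.3, 0, 0, 1],
  [0, 0, 0, 0, 1],
  [0, 0, 0, 0, 1],
])

```text
clock: 28.78
eef_pos: [0.4231, 0.0686, 0.3734]
orientation: [0.139, 0.99, 0.0, -0.0]
contact_force: [0.2, -0.3, 0.5]
gripper_width: 0.345
grasp_force: 59.2
```

```bash
python3 look.py w13; python3 rim.py yellow
```

```text
[0.4231 0.0686 0.3734] [ 0.139  0.99   0.    -0.   ] q [-0.01 -0.43  2.08  0.    1.49 -1.31] w 0.3448873374981979 28.8
red [423. 395.] [ 21  10 150] z.108 [0.632 0.11 ] z.03 [0.725 0.116]
blue [565. 163.] [  75   59 1211] z.108 [0.443 0.246] z.03 [0.475 0.296]
blue [ 40. 211.] [  79   80 3969] z.108 [ 0.372 -0.132] z.03 [ 0.382 -0.204]
yellow [270. 194.] [  75   79 4588] z.108 [0.407 0.037] z.03 [0.427 0.019]
yellow [318. 328.] [  95  109 8673] z.108 [0.533 0.038] z.03 [0.594 0.02 ]
green [  4. 341.] [ 11  36 284] z.108 [ 0.47  -0.224] z.03 [ 0.511 -0.325]
yellow [270. 194.] [0.044, array([0.4322, 0.0157]), 0.2, 0.004, array([0.4323, 0.0159]), 0.3]
yellow [318. 328.] [0.044, array([0.6241, 0.0123]), 12.1, 0.004, array([0.5794, 0.0254]), 9.5]
```

servo_tool([
  [0.15, -0.9, 0, 0, 1],
  [0.15, -0.85, 0, 0, 1],
  [0, 0, 0, 0, 1],
  [0, 0, -0.7, 0, 1],
  [0, 0, -0.7, 0, 1],
])

```text
clock: 29.3
eef_pos: [0.4324, 0.0168, 0.3323]
orientation: [0.138, 0.99, 0.0, 0.002]
contact_force: [-0.8, 0.1, -0.8]
gripper_width: 0.343
grasp_force: 59.3
```

servo_tool([
  [0, 0, 0, 0, 1],
  [0, 0, 0, 0, 1],
])

```text
clock: 29.47
eef_pos: [0.4313, 0.0171, 0.3301]
orientation: [0.138, 0.99, 0.0, -0.002]
contact_force: [1.0, 1.2, -0.4]
gripper_width: 0.341
grasp_force: 59.3
```

```bash
python3 look.py w14; python3 rim.py yellow
```

```text
[0.4313 0.0171 0.3301] [ 0.138  0.99   0.    -0.002] q [-0.13 -0.38  2.12  0.    1.4  -1.43] w 0.34133930784347977 29.5
red [618. 114.] [ 37  29 306] z.108 [0.411 0.196] z.03 [0.435 0.257]
blue [ 49. 205.] [  94   92 5275] z.108 [ 0.373 -0.136] z.03 [ 0.382 -0.205]
yellow [316. 179.] [  86   85 4868] z.108 [0.401 0.024] z.03 [0.421 0.018]
yellow [318. 328.] [  95  109 8677] z.108 [ 0.505 -0.004] z.03 [ 0.566 -0.021]
green [  5. 353.] [ 14  44 428] z.108 [ 0.464 -0.223] z.03 [ 0.509 -0.326]
yellow [316. 177.] [0.044, array([0.4194, 0.0162]), 7.3, 0.004, array([0.4324, 0.0157]), 0.2]
yellow [318. 328.] [0.044, array([ 0.5911, -0.0277]), 7.2, 0.004, array([ 0.5624, -0.0197]), 5.3]
```

View pics/w14.png

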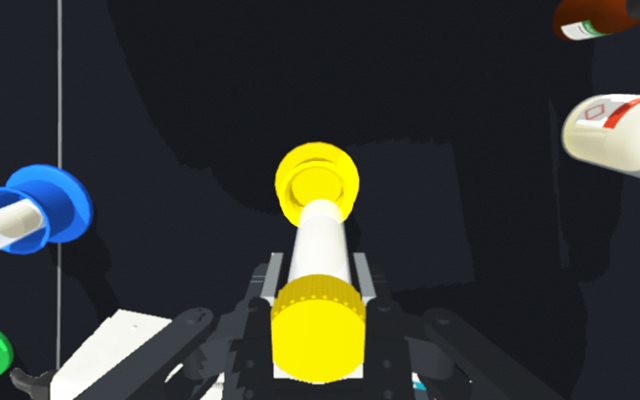

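The yellow tube hangs upright over its stand at (316,183), and the blue tube stands in its cup at the left. I'll lower it.

servo_tool([
  [0, 0, -0.7, 0, 1],
  [0, 0, -0.7, 0, 1],
  [0, 0, -0.7, 0, 1],
  [0, 0, -0.5, 0, 1],
  [0, 0, -0.2, 0, 1],
])

```text
clock: 29.98
eef_pos: [0.4315, 0.0164, 0.2463]
orientation: [0.138, 0.99, 0.0, -0.001]
contact_force: [-0.2, 0.3, -0.3]
gripper_width: 0.339
grasp_force: 59.3
```

servo_tool([
  [0, 0, -0.05, 0, 1],
  [0, 0, 0, 0, 1],
  [0, 0, 0, 0, 1],
])

```text
clock: 30.23
eef_pos: [0.4326, 0.016, 0.2474]
orientation: [0.138, 0.99, 0.0, 0.001]
contact_force: [-0.3, -0.8, -0.5]
gripper_width: 0.338
grasp_force: 59.3
```

servo_tool([
  [0, 0, -0.05, 0, 1],
  [0, 0, 0, 0, 1],
  [0, 0, 0, 0, 1],
])

```text
clock: 30.48
eef_pos: [0.432, 0.016, 0.2449]
orientation: [0.138, 0.99, -0.0, 0.001]
contact_force: [-0.5, -0.4, 0.4]
gripper_width: 0.341
grasp_force: 59.3
```

servo_tool([
  [0, 0, -0.12, 0, 1],
  [0, 0, 0, 0, 1],
  [0, 0, 0, 0, 1],
])

```text
clock: 30.73
eef_pos: [0.4316, 0.016, 0.2403]
orientation: [0.138, 0.99, -0.0, -0.0]
contact_force: [0.3, 0.0, -0.0]
gripper_width: 0.343
grasp_force: 59.3
```

servo_tool([
  [0, 0, -0.06, 0, 1],
  [0, 0, 0, 0, 1],
  [0, 0, 0, 0, 1],
])

```text
clock: 30.98
eef_pos: [0.4321, 0.016, 0.2393]
orientation: [0.138, 0.99, -0.0, 0.0]
contact_force: [0.1, 0.7, 3.5]
gripper_width: 0.345
grasp_force: 59.2
```

servo_tool([
  [0, 0, -0.05, 0, 1],
  [0, 0, 0, 0, 1],
  [0, 0, 0, 0, 1],
])

```text
clock: 31.23
eef_pos: [0.4329, 0.0159, 0.2393]
orientation: [0.138, 0.99, -0.0, 0.002]
contact_force: [-1.0, 1.0, 9.0]
gripper_width: 0.339
grasp_force: 58.5
```

servo_tool([
  [0, 0, 0.04, 0, 0.6],
  [0, 0, 0, 0, 0.3],
  [0, 0, 0, 0, 0],
  [0, 0, 0, 0, 0],
  [0, 0, 0, 0, 0],
])

```text
clock: 31.65
eef_pos: [0.4315, 0.0161, 0.238]
orientation: [0.138, 0.99, 0.0, -0.0]
contact_force: [0.0, -0.1, -0.5]
gripper_width: 0.946
grasp_force: 0.0
```

servo_tool([
  [0, 0, 0.4, 0, 0],
  [0, 0, 0.9, 0, 0],
  [0, 0, 0.9, 0, 0],
  [0, 0, 0.9, 0, 0],
  [0, 0, 0.9, 0, 0],
])

```text
clock: 32.07
eef_pos: [0.4315, 0.0161, 0.3593]
orientation: [0.138, 0.99, -0.0, -0.0]
contact_force: [1.2, -1.1, -0.5]
gripper_width: 1.003
grasp_force: 0.0
```

servo_tool([
  [0, 0.9, 0.4, 0, 0],
  [-0.2, 0.9, 0, 0, 0],
  [-0.2, 0.9, 0, 0, 0],
  [-0.2, 0.9, 0, 0, 0],
  [-0.2, 0.9, 0, 0, 0],
])

```text
clock: 32.48
eef_pos: [0.4072, 0.1521, 0.3704]
orientation: [0.139, 0.99, 0.0, 0.0]
contact_force: [0.3, 0.5, -0.4]
gripper_width: 1.0
grasp_force: 0.0
```

servo_tool([
  [-0.2, 0.9, 0, 0, 0],
  [0, 0.9, 0, 0, 0],
  [0, 0.9, 0, 0, 0],
  [0, 0.9, 0, 0, 0],
  [0, 0, 0, 0, 0],
])

```text
clock: 32.9
eef_pos: [0.4013, 0.262, 0.3702]
orientation: [0.136, 0.991, 0.001, -0.0]
contact_force: [0.2, 0.7, 0.9]
gripper_width: 1.0
grasp_force: 0.0
```

```bash
python3 - <<'E'
import cv2,numpy as np;from station import *
s=state();print(s["eef_pos"],s["contact_force"],s["clock"])
a=snapshot("scene")["frame"][80:330,170:490];b=snapshot("top")["frame"][140:270,150:470]
cv2.imwrite("pics/end.png",cv2.resize(np.vstack([a[:170],b]),None,fx=2,fy=2,interpolation=cv2.INTER_CUBIC))
E
```

```text
[0.40128852 0.26204477 0.37022935] [0.2125418  0.68884264 0.93339837] 32.9
```

View pics/end.png

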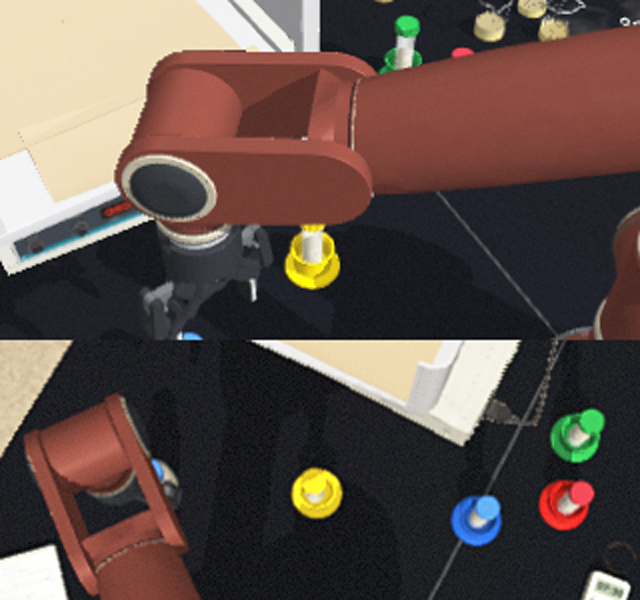

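All four tubes stand upright in their matching stands: yellow at (317,490), blue at (480,515), red at (570,500) and green at (580,432). The gripper is clear of everything.

```bash
python3 -c "
from station import close_job
print(close_job())"
```

```text
the job is handed in; nothing more can be done
None
```

All four tubes are standing upright in the stands that match their caps, red placed first and each lowered to contact before release; neither bottle was touched, and the job was handed in at about 33 s of the 128 s allowed.

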